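# Press a heel sock: load the work plate and bring the stepped gate lever to full pressure

### The arm

A 6-joint arm with a two-finger parallel gripper is mounted at the origin on the work surface. World frame = base frame: x ahead of the robot, y to its left, z up, the work surface at z = 0. Lengths are in mm, angles in rad, forces in N, time in s.
With the tool pointing down it reaches from about 275 to 750 mm from the base axis. Payload 10.2 kg.
Tool frame: the origin (TCP) lies at the very end of the fingers, on their centre line; the grasp point (between the pads) lies 19 mm behind it (ctrl.hold_point_z is the distance from the TCP to the grasp point, in mm); z points along the fingers, y is the direction in which the jaws open and shut (so a half turn about z gives the same grasp; the last joint's range is limited). The gripper opens to 85 mm and grips with 20 to 120 N. Pads are 22 mm wide; open, the fingers measure 114 mm over their backs; the gripper's body (76 mm by 85 mm) begins 54 mm behind the grasp point. The pads swing forward as they close: fully open they stand 13 mm farther back than shut.
Start: joints at [0.904, 0.313, 1.498, -0, 1.331, -0.223], TCP at [225.435, 474.142, 231.294] pointing down, gripper open.
Joint ranges: [-2.94, 2.94], [-0.97, 2.17], [0.19, 2.56], [-1.23, 4.37], [0.02, 3.11], [-2.88, 2.88]. Speed limits (rad/s): [2.39, 2.39, 3.01, 3.14, 3.14, 3.14].

### API

Orientations are given as a unit quaternion [w, x, y, z].
In Python, from rig import readout, cams, workorder, spotter, ctrl gives the robot as it stands.
- The arm moves only by the tool step_arm, never from a script. Its argument "plan" is text: rows parted by semicolons, each of 5 numbers parted by spaces: the shift along the tool's x, y, z in cm, then the turn about the tool's z in degrees, then the opening in per cent of the stroke, from 0 (shut) to 100 (fully open). In form: x y z twist gripper; .... A call has 1 to 10 rows; each row is the pose to reach, as a shift and turn from the pose commanded when the call began, along the tool's axes at that moment; what a row does not reach only later rows make up. A row lasts 1/10 s, in which the tool goes at most 50 mm and 8.59 degrees, less where a joint would pass 70% of its speed; a pose out of reach is approached as far as the arm can. A call with a gripper value outside its range is refused whole. The fingers move at their own pace and stop on an object; "grip_force" is the grip in N (left out, the last holds). Time passes only in rows, so rows that repeat a pose let the fingers close. It gives the time, the measured TCP pose, the force and the opening at its end, in the units of the state.
- readout.sense(): the state, without advancing time (a new reading comes with each control period).
- cams.capture(name): name is "side" or "top"; returns (picture, depth): 384x512x3 uint8, red, green, blue; 384x512 float32, mm along the optical axis (not along the pixel's ray), 0 where there is no reading.
- cams.camera_info(name): a dict with "vfov" (degrees; the focal length in pixels is half the picture's height over the tangent of half this angle, whatever the lens; pixels are square), "cx", "cy" (the principal point, pixels), "rvec" (rotation vector, rad) and "tvec" (3), from world to camera coordinates, as OpenCV has them. Camera axes: x right, y down, z forward; pixel columns grow to the right and rows downward; lengths in mm; the calibration is good to about 2 mm. A picture is of the moment at which its call begins. camera_info takes no time and is no camera call.
- workorder.finish_job(): hands the job in, once; it reports no verdict.
Trained networks look in the newest picture that a camera, given by its name, has taken for a name from the list of things; names that differ only in an ending like _2 or _b are one class to them, and where a whole thing is asked for, a point or a joint stands for the part that bears it (a point fixed in the world has none). Each returns a list of dicts, best first, with "conf" (0 to 1); they miss things now and then, are a little off and sometimes report something else, mostly with a low value. They report only what shows in the picture. A call takes as long as a camera call. They do not tell look-alikes from the thing itself.
- spotter.regions_of(camera, target): "pixels" (384x512 bool, what is visible of it) and "extent" ([centre column, centre row, width, height] in pixels, round what is visible of it).
The state is a dict: "time_s": time; "joints": joint angles; "dq": joint speeds; "tau": joint torques, N m; "eef_pos": TCP position; "ee_rot": TCP orientation; "force": force on the tool from outside, world axes, zero at the start; "wrist_torque": the same for the moment, N m; "grip_width": opening from 0.0 (shut) to 1.0 (fully open).
Only numpy, scipy, OpenCV 4.12 (cv2) and the standard library are available. Lean on these libraries where they do the work, as an engineer would, in place of code of your own. Each camera call takes 0.05 s, during which the arm holds its last target. There are 200 camera calls.

### The job

Load the work plate that carries the gold heel sock into the slide of the green embossing press, handle towards the operator, pushing it fully home until the spring catch clicks up behind it. Then bring the press down with the red-knobbed lever: take it from park through its stepped gate, resting it for at least half a second right in each of the first two notches, and leave it right in the last notch, at full pressure, with the plate still latched. Let go, and leave the brown plate and the other things on the bench where they are, standing as they were.

Things in the scene. Friction and masses are not known exactly. Their poses are not given: they have to be found in the camera images.
- plate_gold: Loose aluminium work plate, about 0.26 kg, 160 long (x) x 90 wide (y) x 10 thick, dovetail edges (77 wide on top). Origin: centre of its underside. +x is the end that enters the press. A gold heel-shaped sock (60 x 62, 4 thick) is fixed on top at x = 41. At x = -55 stands a black handle, 45 along x, 12 along y, top 55 above the underside. Starts on the slab in either of two places.
- plate_gold_grip (a point): Point in the gold plate's handle to hold it by: x = -55, y = 0 of the plate, 40 above its underside. Axes as the plate's. Take the handle across its 12 thickness (fingers closing along the plate's y).
- plate_brown: A second plate of the same make with a dark brown sock, on the same slab. Bystander: leave it lying.
- slab: Speckled granite slab fixed on the table, 320 (x) x 250 (y) x 40 high; origin at the centre of its underside. Both plates lie on its half nearer the robot, roughly along its x, handles towards the robot; a finished shoe stands across its far end.
- press: Green C-frame embossing press, fixed. Origin on the table below the mouth of its slide; x = the way the plate goes in, y = the operator's left, z up. Bed 130 wide, top 50 above the table, from x = -100 (apron) to the end stop at x = 161. Column from x = 186, 262 high; overarm over x = 88 to 200, |y| < 45, underside at 165. Lever console on the right: x = 35 to 205, y = -235 to -125, 171 high.
- slide_mouth (a point): Mouth of the slide, centre, on its floor (50 above the table); axes as the press's. Undercut rails from x = 31 to 161, 12 high, overhang the plate's edges (play about 1.5 each side, 1 above). Flared cheeks, open above, lead in from x = -34 (117 apart) to 34 (94). Set the plate flat on the floor with its leading end short of x = 20, then slide it. Home: its origin at x = 80, y = 0, z = 0.
- slide_catch (a joint): Spring catch (brass wedge, red thumb pad, 30 wide) in the apron at x = -26 to -3 of the mouth. 0 = up, tip 7 above the floor; grows as pressed, to 0.010 m. The plate rides over it (1 to 4 N upward, up to 8 N against the push); when its trailing end is past x = -3 the catch clicks up behind it and holds it in.
- lever_pivot (a point): Fixed point inside the console about which the lever swings both ways: x = 120, y = -180 of the press, 50 above the table. Axes as the press's. The shaft (10 diameter) runs straight from here through the gate's slot to the knob, so the knob lies on the line from here through the shaft's place in the slot.
- lever_knob (a point): Centre of the red ball knob, 36 diameter, on top of the gate lever; 190 from the pivot, so some 220 to 240 above the table. Moving it takes about 2 to 4 N at the knob; it stays where it is left.
- lever_pull (a joint): Swing of the lever towards the operator (press -x), rad: 0 at park, 0.24 at the first notch, 0.49 at the second, 0.72 at the last. Starts in the park lane between 0 and 0.15.
- lever_side (a joint): Swing of the lever to the operator's right (press -y), rad: about 0 in the left lane (park, second notch), about 0.22 in the right lane (first and last notch).
- gate_park (a point): Middle of the shaft in the gate plate at park: x = 165, y = -166 of the press, 169 above the table, axes as the press's. The slot is 16 wide (3 play each side) and runs in square steps from here: 30 towards the operator (-x), 28 right to the first notch, 30 towards the operator, 28 left to the second notch, 30 towards the operator, 28 right to the last notch. Steel teeth bar short cuts.
- gate_notch1 (a point): Middle of the shaft in the first notch, right lane: press x = 135, y = -194, height 169. Axes as the press's.
- gate_notch2 (a point): Middle of the shaft in the second notch, left lane: press x = 105, y = -166, height 169. Axes as the press's.
- gate_notch3 (a point): Middle of the shaft in the last notch (full pressure), right lane, nearest the operator: press x = 75, y = -194, height 169. Axes as the press's.
- press_pad: Brass pad under the ram head, 50 x 56 x 12, over x = 97 to 147 of the press; origin at the centre of its underside, 97 above the table at lever_pull 0. The lever brings it down 40 in all, evenly with lever_pull; it meets the sock between the second and last notches and squeezes it with about 8 N (through a spring) at the last, which pushes the lever lightly back.
- glue_a: Cream glue bottle, 52 diameter, 135 high with its blue nozzle, origin under its centre; on the table left of the slide. Bystander.
- glue_b: The same kind of glue bottle, on the table between the slab and the robot. Bystander.
- thread_cone: Beige thread cone, 60 diameter, 83 high, origin under its centre; on the table left of the press column. Bystander.
- eyelet_jar: Amber jar of eyelets with a steel cap, 48 diameter, 60 high, origin under its centre; on the table before the lever console. Bystander.
- pincers: Blue-handled lasting pincers lying flat, about 165 x 60 x 14, jaws to its x; on the table right of the lever console. Bystander.
- shoe: Finished gold shoe, 270 x 95 x 90, toe to its x, origin under its middle; on the far end of the slab, lying across it. Bystander.
Mind the look-alikes: they are no part of the job. Leave any purple look-alike of the plate_gold alone.

How it is judged (in metres and radians):
On the way, in this order (a step that is already met when the one before it is completed fails the run):
1. the gold plate is fully home in the slide and the catch is up behind it (x of plate_gold in the frame of slide_mouth between 0.0755 and 0.084 m and y of plate_gold in the frame of slide_mouth between -0.004 and 0.004 m and z of plate_gold in the frame of slide_mouth between -0.003 and 0.004 m and angle between the x axis of plate_gold and the x axis of slide_mouth, either way round below 0.06 rad and value of joint slide_catch below 0.0025 m), for 0.2 s.
2. the lever rests in the first notch (all of step 1 and value of joint lever_pull between 0.143 and 0.323 rad and value of joint lever_side above 0.15 rad), for 0.4 s.
3. the lever rests in the second notch (all of step 1 and value of joint lever_pull between 0.39 and 0.57 rad and value of joint lever_side below 0.07 rad), for 0.4 s.
At the end, for the whole second after the job is handed in: Gold plate home in the slide (origin 75.5 to 84 mm past the mouth, 4 mm sideways, flat within 4 mm, 0.06 rad), catch up (under 2.5 mm down); lever at rest in the last notch (lever_pull within 0.09 of 0.713, lever_side over 0.15 rad); pad on the plate with over 4 N; bystanders within 25 mm, upright (all of step 1 and value of joint lever_pull between 0.623 and 0.803 rad and value of joint lever_side above 0.15 rad and velocity of joint lever_pull between -0.05 and 0.05 rad/s and contact force between press_pad and plate_gold above 4 N and linear speed of plate_gold below 0.02 m/s); the robot touches nothing.
It fails at once if a bystander is shoved more than 25 mm or tipped over (distance of any of plate_brown, glue_a, glue_b, thread_cone, eyelet_jar, pincers, shoe from where it was at the start of the episode above 0.025 m or angle between any of glue_a, glue_b, thread_cone, eyelet_jar, shoe, plate_brown, pincers's own z axis and vertical above 0.5 rad).
It also fails if it takes over 69 s, if anything falls off the work surface, if the arm or the gripper's body presses on something with over 40 N, if the wrist force passes 120 N, or if a joint passes its speed limit or range.

## Working session

There is one attempt and no reset: what is moved stays moved. The work goes in short steps, Python scripts to look and compute and a tool call to move; the robot and the scene stay as the last step left them, time stands still between calls to the robot, and variables do not carry over. Pictures are saved under pics/ and viewed, about 8 in all and at most 12, crops included, and the job is handed in when it is done.

Besides the shell and the picture viewer there is one more tool, called after "Call:" by a JSON object that holds its "fn" and its "kwargs". step_arm: Moves the arm, as the interface text tells. Its arguments: {"type":"object","properties":{"plan":{"type":"string"},"grip_force":{"type":"number"}},"required":["plan"]}

```bash
mkdir -p pics
cat > h.py <<'E'
import numpy as np, cv2
from scipy.spatial.transform import Rotation as R
from rig import readout, cams, workorder, spotter, ctrl
def cam(n):
    i=cams.camera_info(n); f=192/np.tan(np.radians(i['vfov'])/2)
    return i,f,cv2.Rodrigues(np.array(i['rvec'],float))[0],np.array(i['tvec'],float)
def world(n,depth):
    i,f,Rm,t=cam(n); v,u=np.mgrid[:384,:512]
    P=np.stack([(u-i['cx'])/f*depth,(v-i['cy'])/f*depth,depth],-1)
    return (P-t)@Rm
def save(n,name):
    im,d=cams.capture(n); cv2.imwrite(f'pics/{name}.png',im[:,:,::-1]); np.savez(f'pics/{name}.npz',im=im,d=d); return im,d
E
python3 - <<'E'
from h import *
for n in('top','side'):
    save(n,n+'0'); i=cam(n); print(n,i[0],i[1],'pos',-i[2].T@i[3])
a=cv2.imread('pics/top0.png');b=cv2.imread('pics/side0.png')
cv2.imwrite('pics/t0.png',cv2.resize(a,(800,600)));cv2.imwrite('pics/s0.png',cv2.resize(b,(800,600)))
print(readout.sense())
E
```

```text
top {'vfov': 50.57943411614422, 'cx': 258.1224198691393, 'cy': 183.30176184575308, 'rvec': array([ 2.13844302, -2.10243324,  0.20904856]), 'tvec': array([  63.43030714,  499.58612851, 1378.565733  ])} 406.36788615368266 pos [ 223.11364399   72.99289375 1448.77379987]
side {'vfov': 48.00995404336492, 'cx': 255.27617951407066, 'cy': 195.4707495289793, 'rvec': array([ 2.37122281, -0.6345466 ,  0.21413992]), 'tvec': array([-366.51838897,  355.02281323, 1206.66352678])} 431.1382660962081 pos [  81.17295881 -626.84667628 1147.55740137]
{'time_s': 0.1, 'joints': array([ 9.03592670e-01,  3.13399528e-01,  1.49835105e+00, -7.78787890e-06,
        1.33098856e+00, -2.23414804e-01]), 'dq': array([-4.31311205e-04, -1.63712522e-03, -4.06074966e-03, -5.28164400e-04,
       -8.38254866e-05, -1.94743873e-03]), 'tau': array([ 2.03864431e-03, -4.12905121e+01, -2.60143876e+01, -1.64634002e-04,
        3.03731336e-03, -4.51874212e-05]), 'eef_pos': array([225.29429836, 473.95454417, 230.79328348]), 'ee_rot': array([-2.43503309e-04,  2.20077056e-01,  9.75482322e-01, -5.18966915e-04]), 'force': array([ 0.29812737, -0.18858371,  0.02880774]), 'wrist_torque': array([-0.01505353,  0.03110556, -0.00589361]), 'grip_width': 1.0011972505740263}
```

View pics/t0.png

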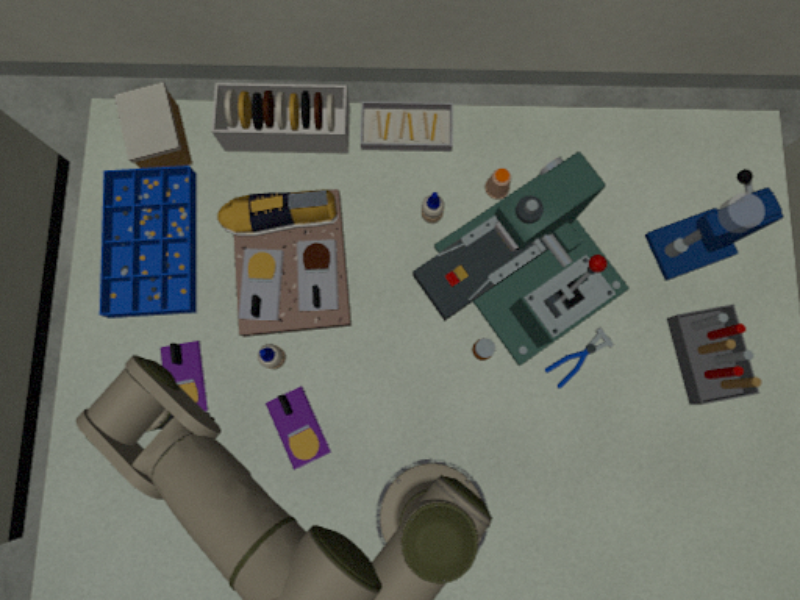

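View pics/s0.png

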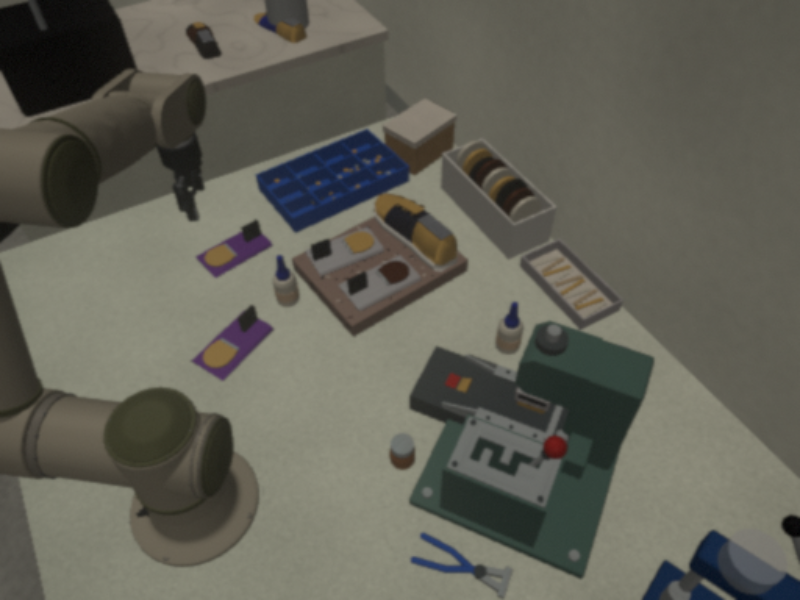

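Run:
```python
from h import *
z=np.load('pics/top0.npz'); W=world('top',z['d']); im=z['im']
def rect(P,lab):
    r=cv2.minAreaRect(P[:,:2].astype(np.float32)); b=cv2.boxPoints(r); print(lab,len(P),'c',np.round(r[0],1),np.round(r[1],1),round(r[2],1),'medz',np.median(P[:,2]).round(1)); print(b.round(0).tolist())
def comp(u0,v0,z0,z1,lab,seed=None):
    m=((W[...,2]>z0)&(W[...,2]<z1)&(z['d']>0)).astype(np.uint8)
    box=np.zeros_like(m); a=[int(k/1.5625) for k in (u0[0],u0[1],v0[0],v0[1])]; box[a[2]:a[3],a[0]:a[1]]=1
    n,l,s,c=cv2.connectedComponentsWithStats(m*box); k=1+np.argmax(s[1:,4]); rect(W[l==k],lab); return W[l==k],(l==k)
comp((225,360),(230,345),32,44,'slab')
comp((236,285),(240,325),45,60,'gold')
comp((290,340),(230,315),45,60,'brown')
comp((236,285),(285,325),80,105,'goldhandle')
comp((290,340),(270,315),80,105,'brownhandle')
comp((480,640),(230,370),160,180,'console')
comp((430,620),(140,300),245,275,'overarm')
comp((400,520),(200,330),42,56,'bed')
comp((575,620),(240,290),200,245,'knob')
for cm in ('top','side'):
  zz=np.load(f'pics/{cm}0.npz');Ww=world(cm,zz['d']);I=zz['im'].astype(int)
  m=(I[...,0]>110)&(I[...,1]<60)&(I[...,2]<60)&(Ww[...,2]>195)&(Ww[...,2]<260)
  print('knob',cm,m.sum(),Ww[m].mean(0).round(1),Ww[m].min(0).round(0),Ww[m].max(0).round(0))
```

```text
slab 2088 c [513.8 327.1] [233.  251.1] 6.5 medz 39.6
[[384.0, 439.0], [412.0, 189.0], [644.0, 216.0], [615.0, 465.0]]
gold 953 c [499.9 392.8] [ 88.9 162.2] 88.9 medz 50.8
[[418.0, 350.0], [580.0, 347.0], [582.0, 436.0], [420.0, 439.0]]
brown 977 c [521.1 265. ] [171.   88.7] 2.1 medz 50.7
[[434.0, 306.0], [437.0, 217.0], [608.0, 224.0], [605.0, 313.0]]
goldhandle 55 c [443.2 394.2] [12.1 42.7] 87.8 medz 94.1
[[422.0, 389.0], [464.0, 387.0], [465.0, 399.0], [422.0, 401.0]]
brownhandle 52 c [466.9 262.7] [42.7 12.6] 2.1 medz 94.7
[[445.0, 268.0], [446.0, 256.0], [488.0, 257.0], [488.0, 270.0]]
console 1469 c [ 462.  -269.3] [110.  174.2] 35.2 medz 170.0
[[367.0, -230.0], [467.0, -372.0], [557.0, -309.0], [457.0, -166.0]]
overarm 1577 c [ 648.2 -219.9] [ 92.6 196.5] 35.6 medz 261.2
[[553.0, -167.0], [668.0, -327.0], [743.0, -273.0], [629.0, -113.0]]
bed 1738 c [546.  -76.3] [130.7 223.5] 35.5 medz 49.9
[[428.0, -23.0], [558.0, -205.0], [664.0, -129.0], [534.0, 53.0]]
knob 115 c [ 515.7 -309.5] [33.8 30.6] 34.2 medz 237.8
[[493.0, -306.0], [510.0, -332.0], [538.0, -313.0], [521.0, -287.0]]
knob top 24 [ 514.  -307.2  242.7] [ 508. -314.  237.] [ 522. -299.  248.]
knob side 1 [ 514.2 -309.3  243.7] [ 514. -309.  244.] [ 514. -309.  244.]
```

Run:
```python
from h import *
z=np.load('pics/top0.npz'); W=world('top',z['d'])
yw=np.radians(-54.5);ux=np.array([np.cos(yw),np.sin(yw)]);uy=np.array([-ux[1],ux[0]]);O=np.array([539,-66.7])
for lab,u,v in(('glue_a',432,207),('glue_b',270,355),('jar',484,348),('cone',500,182)):
    a,b=int(u/1.5625),int(v/1.5625); s=W[b-12:b+13,a-12:a+13].reshape(-1,3); s=s[s[:,2]>20]
    c=(s[:,:2].min(0)+s[:,:2].max(0))/2; print(lab,c.round(0),s.max(0).round(0),'press',((c-O)@ux).round(0),((c-O)@uy).round(0))
```

```text
glue_a [465.  27.] [ 708.   73. 1449.] press -119.0 -5.0
glue_b [293. 230.] [ 363.  386. 1449.] press -384.0 -28.0
jar [317. -40.] [ 411.   73. 1449.] press -151.0 -165.0
cone [498. -62.] [ 772.   73. 1449.] press -28.0 -31.0
```

Call:
{"fn": "step_arm", "kwargs": {"plan": "0 0 0 -8 60; 0 0 0 -16 60; 0 0 0 -23.9 60", "grip_force": 60}}

```text
time_s: 0.4
eef_pos: [225.3, 474.0, 230.9]
ee_rot: [-0.0, 0.01, 1.0, -0.0]
force: [0.0, -0.8, 0.3]
grip_width: 0.599
```

Call:
{"fn": "step_arm", "kwargs": {"plan": "-5 -1.7 0 0 60; -10 -3.4 0 0 60; -15 -5.1 0 0 60; -19 -6.5 2 0 60; -21.9 -7.54 5 0 60; -21.9 -7.54 9 0 60; -21.9 -7.54 9 0 60; -21.9 -7.54 9 0 60"}}

```text
time_s: 1.2
eef_pos: [442.1, 393.2, 142.0]
ee_rot: [-0.0, 0.013, 1.0, -0.0]
force: [0.4, 0.2, 1.2]
grip_width: 0.599
```

Run:
```python
from h import *
save('side','s1'); print(readout.sense()['eef_pos'],R.from_quat(readout.sense()['ee_rot'],scalar_first=True).as_matrix().round(3).tolist())
z=np.load('pics/s1.npz');i,f,Rm,t=cam('side')
p=cv2.projectPoints(np.array([[443.2,394.2,95.]]),Rm,t,np.array([[f,0,i['cx']],[0,f,i['cy']],[0,0,1]]),None)[0].ravel();print(p)
u,v=p.astype(int);c=z['im'][v-60:v+60,u-80:u+80,::-1];cv2.imwrite('pics/s1c.png',cv2.resize(c,None,fx=4,fy=4))
```

```text
[442.46043033 393.73952526 143.27957669] [[-1.0, 0.026, 0.002], [0.026, 1.0, 0.001], [-0.002, 0.001, -1.0]]
[203.87779491 155.65238274]
```

View pics/s1c.png

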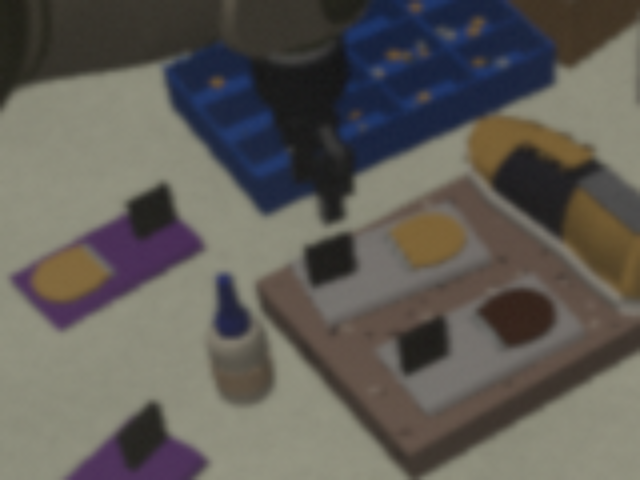

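The gripper stands over the gold plate's handle (crop 330,215 above 330,255), and the bottle at (240,350) is clear. I'll descend and grip.

Call:
{"fn": "step_arm", "kwargs": {"plan": "-0.05 0.05 3 0 60; -0.05 0.05 6 0 60; -0.05 0.05 8.2 0 60; -0.05 0.05 8.2 0 60; -0.05 0.05 8.2 0 0; -0.05 0.05 8.2 0 0; -0.05 0.05 8.2 0 0; -0.05 0.05 8.2 0 0; -0.05 0.05 8.2 0 0; -0.05 0.05 8.2 0 0", "grip_force": 80}}

```text
time_s: 2.25
eef_pos: [443.7, 394.1, 61.4]
ee_rot: [0.001, 0.013, 1.0, 0.001]
force: [-1.3, -0.1, 6.9]
grip_width: 0.125
```

Call:
{"fn": "step_arm", "kwargs": {"plan": "0 0 -2 0 0; 0 0 -5 0 0; 0 0 -9 0 0; 0 0 -13 0 0; 0 0 -14 0 0; 0 0 -14 0 0; 0 0 -14 0 0"}}

```text
time_s: 2.95
eef_pos: [442.2, 393.0, 197.5]
ee_rot: [-0.001, 0.013, 1.0, -0.001]
force: [1.0, -0.9, -3.4]
grip_width: 0.126
```

```bash
cat >> h.py <<'E'
yw=np.radians(-54.5);ux=np.array([np.cos(yw),np.sin(yw)]);uy=np.array([-ux[1],ux[0]]);O=np.array([539,-66.7])
def shift(px,py,z,yaw_y=35.5):
    """tool shift (cm) and twist to reach TCP at press (px,py), height z"""
    s=readout.sense();M=R.from_quat(s['ee_rot'],scalar_first=True).as_matrix()
    t=np.r_[O+px*ux+py*uy,z]; d=M.T@(t-s['eef_pos'])/10
    a=np.degrees(np.arctan2(M[1,1],M[0,1])); tw=-((yaw_y-a+90)%180-90)
    pc=(s['eef_pos'][:2]-O); print('press now',(pc@ux).round(1),(pc@uy).round(1),s['eef_pos'][2].round(1),'yaw_y',a.round(2),'F',s['force'].round(1),'w',round(s['grip_width'],3))
    print('shift cm',d.round(2),'twist',tw.round(2)); return d,tw
E
python3 - <<'E'
from h import *
im,d=save('top','t2'); shift(-122,0,200)
W=world('top',d)
# plate in hand: points with z 130..240 near the hand, excluding robot: check gold sock
I=im.astype(int); hsv=cv2.cvtColor(im,cv2.COLOR_RGB2HSV)
m=(W[...,2]>150)&(W[...,2]<225)&(abs(W[...,0]-510)<75)&(abs(W[...,1]-394)<70)
P=W[m];print(len(P),np.percentile(P[:,2],[5,25,50,75,95]).round(1))
Q=P[(P[:,2]>180)&(P[:,2]<205)&(P[:,0]>510)];r=cv2.minAreaRect(Q[:,:2].astype(np.float32));print(r,Q.max(0))
# tilt along x and y
A=np.c_[Q[:,:2],np.ones(len(Q))];print(np.linalg.lstsq(A,Q[:,2],rcond=None)[0])
E
```

```text
press now -430.5 188.0 197.1 yaw_y 88.47 F [ 0.5 -0.6 -4.4] w 0.126
shift cm [ -3.56 -35.95  -0.23] twist 52.97
526 [177.9 183.3 186.2 189.2 192.2]
((544.2745361328125, 387.1186218261719), (84.25055694580078, 66.3310317993164), 88.19775390625) [578.35397283 428.20898926 195.55829131]
[-6.02965150e-02  7.37624379e-02  1.92675368e+02]
```

Call:
{"fn": "step_arm", "kwargs": {"plan": "-0.4 -4 -0.2 6 0; -0.8 -8 -0.2 12 0; -1.2 -12 -0.2 18 0; -1.6 -16 -0.2 24 0; -2 -20 -0.2 30 0; -2.4 -24 -0.2 36 0; -2.8 -28 -0.2 42 0; -3.2 -32 -0.2 48 0; -3.56 -35.95 -0.2 53 0; -3.56 -35.95 -0.2 53 0"}}

```text
time_s: 4.0
eef_pos: [468.6, 29.5, 199.8]
ee_rot: [-0.001, 0.461, 0.887, -0.001]
force: [-0.6, -0.5, -1.9]
grip_width: 0.124
```

Call:
{"fn": "step_arm", "kwargs": {"plan": "0 0 0 0 0; 0 0 1 0 0; 0 0 3 0 0; 0 0 5 0 0; 0 0 7 0 0; 0 0 7 0 0; 0 0 7 0 0"}}

```text
time_s: 4.7
eef_pos: [468.7, 33.8, 131.2]
ee_rot: [-0.0, 0.457, 0.889, -0.0]
force: [0.4, 0.3, -1.7]
grip_width: 0.129
```

Run:
```python
from h import *
im,d=save('top','t3'); save('side','s3'); d_,tw=shift(-120,0,71)
def fit(W,c,zlo,zhi,y,lab):
    e=np.array([np.cos(y),np.sin(y)]);n=np.array([-e[1],e[0]])
    L=np.stack([(W[...,:2]-c)@e,(W[...,:2]-c)@n],-1)
    m=(L[...,0]>-40)&(L[...,0]<145)&(abs(L[...,1])<60)&(W[...,2]>zlo)&(W[...,2]<zhi)
    Q=np.c_[L[m],W[...,2][m]];k=(abs(Q[:,1])<32)&(Q[:,0]>60)&(Q[:,0]<130);A=np.c_[Q[k][:,:2],np.ones(k.sum())]
    print(lab,k.sum(),'slopes',np.linalg.lstsq(A,Q[k][:,2],rcond=None)[0].round(3),'L max',np.percentile(Q,[1,99],axis=0).round(1).tolist())
    for x0 in (70,110): 
        s=Q[abs(Q[:,0]-x0)<15]; print(x0,'y mid',(np.percentile(s[:,1],[2,98])).round(1))
z=np.load('pics/top0.npz');fit(world('top',z['d']),np.array([443.2,394.2]),46,60,np.radians(-1.5),'on slab')
p=readout.sense()['eef_pos']; fit(world('top',d),p[:2],90,145,yw,'now')
z=np.load('pics/s3.npz')
cv2.imwrite('pics/s3c.png',cv2.resize(z['im'][150:330,190:430,::-1],None,fx=3.2,fy=3.2))
```

```text
press now -122.0 1.4 132.1 yaw_y 35.52 F [ 0.8 -0.4 -2.7] w 0.128
shift cm [-0.19 -0.15  6.11] twist 0.02
on slab 336 slopes [1.0000e-02 3.0000e-03 5.2259e+01] L max [[-23.3, -42.7, 46.1], [135.1, 42.1, 58.3]]
70 y mid [-41.2  39.5]
110 y mid [-39.9  41. ]
now 75 slopes [-1.35000e-01  7.80000e-02  1.37737e+02] L max [[70.3, -45.0, 110.2], [134.3, 23.4, 126.1]]
70 y mid [-44.1 -36.6]
110 y mid [-45.   -1.7]
```

View pics/s3c.png

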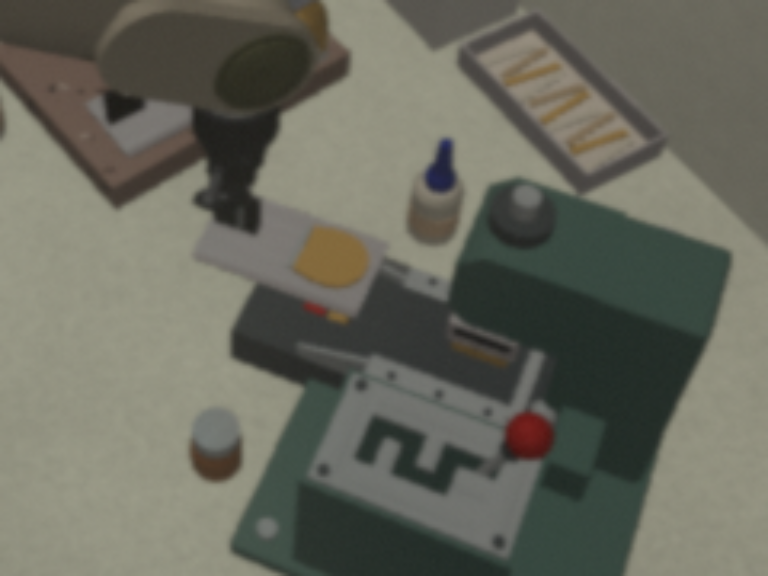

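Run:
```python
from h import *
z=np.load('pics/s3.npz');W=world('side',z['d']);c=readout.sense()['eef_pos'][:2]
L=np.stack([(W[...,:2]-c)@ux,(W[...,:2]-c)@uy],-1);im=z['im']
hsv=cv2.cvtColor(im,cv2.COLOR_RGB2HSV)
m=(L[...,0]>-30)&(L[...,0]<140)&(abs(L[...,1])<50)&(W[...,2]>95)&(W[...,2]<140)
Q=np.c_[L[m],W[...,2][m]];g=hsv[...,1][m]
k=(g<60)&(hsv[...,2][m]>90);print(len(Q),k.sum())
for _ in range(5):
    q=Q[k];A=np.c_[q[:,:2],np.ones(len(q))];s=np.linalg.lstsq(A,q[:,2],rcond=None)[0];r=Q[:,2]-np.c_[Q[:,:2],np.ones(len(Q))]@s;k=k&(abs(r)<4)
print('plane',s.round(3),'rms',r[k].std().round(2),k.sum(),'height at handle',s[2])
t=Q[(g>=60)];
r=cv2.minAreaRect(Q[abs(r)<6][:,:2].astype(np.float32));print(r)
```

```text
1264 877
plane [-5.0000e-03  2.0000e-02  1.2118e+02] rms 1.85 724 height at handle 121.17975256233356
((56.11290740966797, -0.6873130798339844), (160.9167022705078, 91.05065155029297), 0.6154917478561401)
```

Call:
{"fn": "step_arm", "kwargs": {"plan": "-0.1 -0.1 2 0 0; -0.1 -0.1 4 0 0; -0.1 -0.1 5.2 0 0; -0.1 -0.1 5.7 0 0; -0.1 -0.1 6.1 0 0; -0.1 -0.1 6.1 0 0; -0.1 -0.1 6.1 0 0"}}

```text
time_s: 5.5
eef_pos: [469.3, 31.7, 71.4]
ee_rot: [0.001, 0.458, 0.889, 0.0]
force: [-2.5, 2.3, 6.9]
grip_width: 0.128
```

Run:
```python
from h import *
shift(25,0,71)
```

```text
press now -120.6 0.4 71.4 yaw_y 35.48 F [-2.5  2.3  6.9] w 0.128
shift cm [-14.56  -0.04   0.06] twist -0.02
```

Call:
{"fn": "step_arm", "kwargs": {"plan": "-0.5 0 0 0 0; -1 0 0 0 0; -1.5 0 0 0 0; -2 0 0 0 0; -2.5 0 0 0 0; -3 0 0 0 0; -3.5 0 0 0 0; -4 0 0 0 0; -4.5 0 0 0 0; -5 0 0 0 0"}}

```text
time_s: 6.5
eef_pos: [498.1, -8.7, 71.4]
ee_rot: [0.0, 0.458, 0.889, 0.0]
force: [-3.1, 4.7, 8.9]
grip_width: 0.128
```

Run:
```python
from h import *
shift(25,0,71)
```

```text
press now -71.0 0.4 71.4 yaw_y 35.49 F [-3.1  4.7  8.9] w 0.128
shift cm [-9.6  -0.04  0.04] twist -0.01
```

Call:
{"fn": "step_arm", "kwargs": {"plan": "-0.6 0 0 0 0; -1.2 0 0 0 0; -1.8 0 0 0 0; -2.4 0 0 0 0; -3 0 0 0 0; -3.6 0 0 0 0; -4.2 0 0 0 0; -4.8 0 0 0 0; -5.4 0 0 0 0; -6 0 0 0 0"}}

```text
time_s: 7.5
eef_pos: [533.0, -57.7, 71.4]
ee_rot: [0.0, 0.458, 0.889, 0.0]
force: [-2.9, 5.8, 7.4]
grip_width: 0.127
```

Call:
{"fn": "step_arm", "kwargs": {"plan": "-0.4 0 0 0 0; -0.8 0 0 0 0; -1.2 0 0 0 0; -1.6 0 0 0 0; -2 0 0 0 0; -2.4 0 0 0 0; -2.8 0 0 0 0; -3.1 0 0 0 0; -3.1 0 0 0 0"}}

```text
time_s: 8.4
eef_pos: [551.2, -83.3, 71.4]
ee_rot: [0.001, 0.458, 0.889, 0.0]
force: [-0.8, 1.7, 5.2]
grip_width: 0.131
```

Run:
```python
from h import *
shift(25,0,71)
```

```text
press now 20.6 0.3 71.4 yaw_y 35.48 F [-0.8  1.7  5.2] w 0.131
shift cm [-0.44 -0.03  0.04] twist -0.02
```

Push until the end stop resists.

Call:
{"fn": "step_arm", "kwargs": {"plan": "-0.15 0 0 0 0; -0.3 0 0 0 0; -0.45 0 0 0 0; -0.6 0 0 0 0; -0.6 0 0 0 0"}}

```text
time_s: 8.9
eef_pos: [554.5, -87.9, 71.4]
ee_rot: [0.001, 0.458, 0.889, 0.0]
force: [-2.8, 3.9, 4.8]
grip_width: 0.126
```

Run:
```python
from h import *
shift(25,0,71)
```

```text
press now 26.2 0.3 71.4 yaw_y 35.49 F [-2.8  3.9  4.8] w 0.126
shift cm [ 0.12 -0.03  0.04] twist -0.01
```

Call:
{"fn": "step_arm", "kwargs": {"plan": "-0.1 0 0 0 0; -0.2 0 0 0 0; -0.3 0 0 0 0; -0.3 0 0 0 0"}}

```text
time_s: 9.3
eef_pos: [555.3, -88.9, 71.4]
ee_rot: [-0.001, 0.458, 0.889, 0.001]
force: [-8.4, 10.6, 11.0]
grip_width: 0.134
```

Run:
```python
from h import *
shift(25,0,71)
s=readout.sense(); 
im,d=save('side','s5'); cv2.imwrite('pics/s5c.png',cv2.resize(im[180:280,220:380,::-1],None,fx=5,fy=5,interpolation=cv2.INTER_CUBIC))
```

```text
press now 27.5 0.3 71.4 yaw_y 35.5 F [-8.4 10.6 11. ] w 0.134
shift cm [ 0.25 -0.03  0.04] twist 0.0
```

View pics/s5c.png

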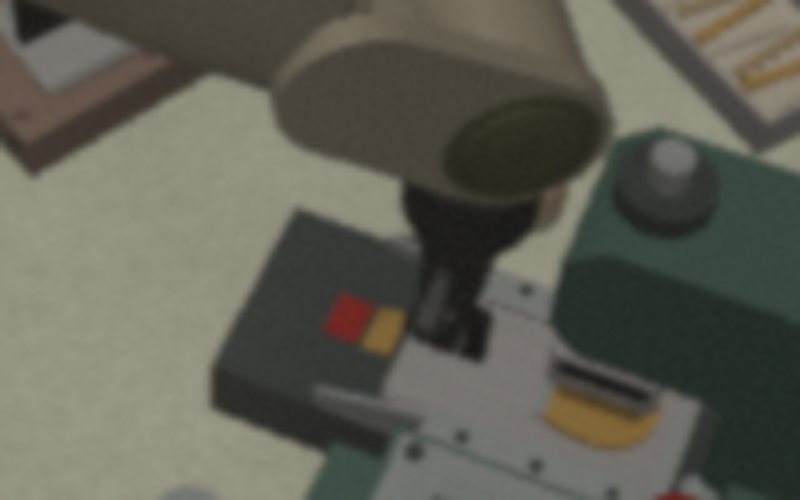

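The plate is against the stop (about 13 N), and the whole brass wedge shows behind its trailing edge (crop 385,330). I'll release and lift.

Call:
{"fn": "step_arm", "kwargs": {"plan": "0.2 0 0 0 0; 0.2 0 0 0 35; 0.2 0 0 0 35; 0.2 0 0 0 35; 0.2 0 -3 0 35; 0.2 0 -7 0 35; 0.2 0 -12 0 35; 0.2 0 -17 0 35; 0.2 0 -20 0 35; 0.2 0 -20 0 35"}}

```text
time_s: 10.35
eef_pos: [555.8, -89.4, 274.9]
ee_rot: [0.004, 0.458, 0.889, 0.0]
force: [-0.6, -0.1, -0.3]
grip_width: 0.35
```

Run:
```python
from h import *
im,d=save('top','t6');W=world('top',d);shift(184,-160,290)
L=np.stack([(W[...,:2]-O)@ux,(W[...,:2]-O)@uy],-1)
i_s,ds=save('side','s6');Ws=world('side',ds);Ls=np.stack([(Ws[...,:2]-O)@ux,(Ws[...,:2]-O)@uy],-1)
for n,I,l,w in(('top',im,L,W),('side',i_s,Ls,Ws)):
    I=I.astype(int); m=(I[...,0]>90)&(I[...,0]>2.2*I[...,1])&(l[...,0]>100)&(l[...,1]<-100)&(w[...,2]>195)
    v,u=np.nonzero(m); i,f,Rm,t=cam(n); C=-Rm.T@t
    # ray through blob centre; fit to depth cloud sphere r=18
    P=w[m]; 
    from scipy.optimize import least_squares
    s=least_squares(lambda c:np.linalg.norm(P-c,axis=1)-18,P.mean(0)+18*(P.mean(0)-C)/np.linalg.norm(P.mean(0)-C),loss='soft_l1').x
    print(n,len(P),'knob press',((s[:2]-O)@ux).round(1),((s[:2]-O)@uy).round(1),s[2].round(1))
    m=(l[...,0]>-10)&(l[...,0]<85)&(abs(l[...,1])<35)&(w[...,2]>56)&(w[...,2]<64); print(' plate x1',np.percentile(l[m],[1,99],axis=0).round(1).tolist())
    h=(l[...,0]>-30)&(l[...,0]<70)&(abs(l[...,1])<25)&(w[...,2]>90)&(w[...,2]<112); print(' handle',h.sum(), l[h].mean(0) if h.any() else None, w[h].mean(0) if h.any() else None)
cv2.imwrite('pics/s6c.png',cv2.resize(i_s[190:270,230:350,::-1],None,fx=6,fy=6,interpolation=cv2.INTER_CUBIC))
```

```text
press now 27.5 0.0 271.8 yaw_y 35.46 F [ 0.3  0.2 -1.6] w 0.349
shift cm [-15.66 -15.99  -1.8 ] twist -0.04
top 74 knob press 186.7 -160.3 227.0Traceback (most recent call last):
  File "<stdin>", line 13, in <module>
    return _quantile_unchecked(
        a, q, axis, out, overwrite_input, method, keepdims, weights)
    return _ureduce(a,
                    func=_quantile_ureduce_func,
    ...<5 lines>...
                    overwrite_input=overwrite_input,
                    method=method)
    r = func(a, **kwargs)
    result = _quantile(arr,
                       quantiles=q,
    ...<2 lines>...
                       out=out,
                       weights=wgt)
    slices_having_nans = np.isnan(arr[-1, ...])
                                  ~~~^^^^^^^^^
IndexError: index -1 is out of bounds for axis 0 with size 0
```

Call:
{"fn": "step_arm", "kwargs": {"plan": "0 -4 -1 0 70; 0 -8 -2 0 70; -3 -12 -2 0 70; -7 -16 -2 0 70; -11 -16.03 -2 0 70; -14 -16.03 -2 0 70; -15.9 -16.03 -1.5 0 70; -15.9 -16.03 -1.5 0 70; -15.9 -16.03 -1.5 0 70"}}

```text
time_s: 11.35
eef_pos: [515.8, -310.9, 283.7]
ee_rot: [-0.002, 0.458, 0.889, 0.0]
force: [-0.1, 0.4, -0.4]
grip_width: 0.697
```

Run:
```python
from h import *
shift(186.7,-160.3,208)
i_s,ds=save('side','s7');w=world('side',ds);l=np.stack([(w[...,:2]-O)@ux,(w[...,:2]-O)@uy],-1)
m=(l[...,0]>-10)&(l[...,0]<85)&(abs(l[...,1])<38)&(w[...,2]>55)&(w[...,2]<66);print(m.sum(), np.percentile(l[m],[1,99],axis=0).round(1).tolist() if m.any() else '')
h=(l[...,0]>-30)&(l[...,0]<70)&(abs(l[...,1])<25)&(w[...,2]>98)&(w[...,2]<112);print('handle',h.sum(),np.percentile(l[h],[2,50,98],axis=0).round(1).tolist() if h.any() else '')
cv2.imwrite('pics/s7c.png',cv2.resize(i_s[180:300,230:390,::-1],None,fx=5,fy=5,interpolation=cv2.INTER_CUBIC))
```

```text
press now 185.3 -160.7 283.7 yaw_y 35.47 F [-0.1  0.4 -0.4] w 0.697
shift cm [-0.16  0.04  7.57] twist -0.03
465 [[-7.6, -37.6], [84.5, 37.4]]
handle 71 [[7.5, -5.4], [30.0, -0.9], [51.0, 7.3]]
```

View pics/s7c.png

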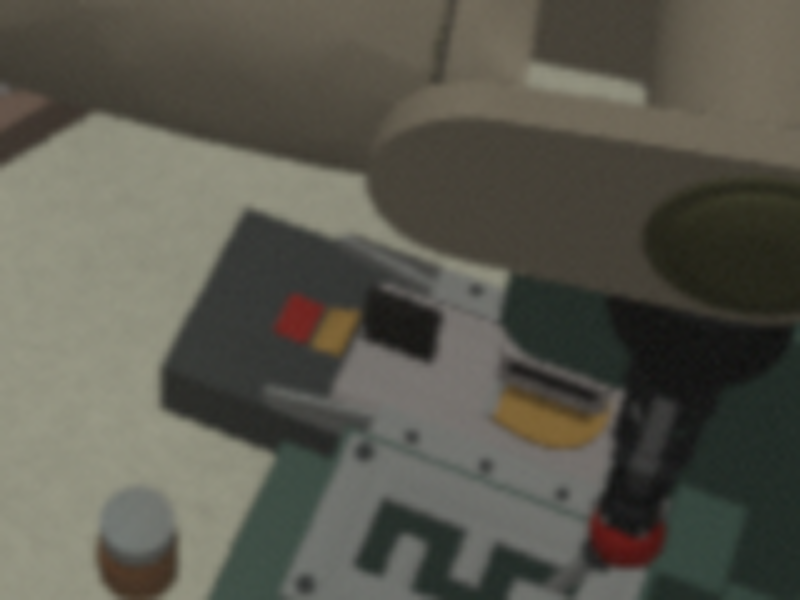

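Plate home, with handle (400,320) forward of the catch (335,330). The fingers hang above the knob (625,535). I'll descend and grip the knob.

Call:
{"fn": "step_arm", "kwargs": {"plan": "-0.16 0 3 0 70; -0.16 0 6 0 70; -0.16 0 7.9 0 70; -0.16 0 7.9 0 70; -0.16 0 7.9 0 10; -0.16 0 7.9 0 10; -0.16 0 7.9 0 10; -0.16 0 7.9 0 10; -0.16 0 7.9 0 10", "grip_force": 50}}

```text
time_s: 12.3
eef_pos: [517.7, -313.0, 208.1]
ee_rot: [0.002, 0.458, 0.889, -0.0]
force: [0.1, 0.5, 6.7]
grip_width: 0.392
```

Run:
```python
from h import *
shift(186.7,-160.3,208)
G=np.array([[165,-166],[135,-166],[135,-194],[105,-194],[105,-166],[75,-166],[75,-194]]);z0=None
for g in G:
    v=np.r_[g-[120,-180],119];k=v/np.linalg.norm(v)*190
    if z0 is None:z0=k
    print(g,'knob',(k+[120,-180,50]).round(1),'tool cm from park',(np.array([-1,1,-1])*(k-z0)/10).round(2))
```

```text
press now 188.2 -160.3 208.1 yaw_y 35.48 F [0.1 0.5 6.7] w 0.392
shift cm [0.15 0.   0.01] twist -0.02
[ 165 -166] knob [ 186.8 -159.2  226.7] tool cm from park [-0.  0. -0.]
[ 135 -166] knob [ 143.6 -158.   237.2] tool cm from park [ 4.32  0.12 -1.06]
[ 135 -194] knob [ 143.6 -202.   237.2] tool cm from park [ 4.32 -4.28 -1.06]
[ 105 -194] knob [  96.4 -202.   237.2] tool cm from park [ 9.04 -4.28 -1.06]
[ 105 -166] knob [  96.4 -158.   237.2] tool cm from park [ 9.04  0.12 -1.06]
[  75 -166] knob [  53.2 -159.2  226.7] tool cm from park [13.36  0.   -0.  ]
[  75 -194] knob [  53.2 -200.8  226.7] tool cm from park [13.36 -4.16 -0.  ]
```

Call:
{"fn": "step_arm", "kwargs": {"plan": "0.8 0 -0.25 0 10; 1.6 0 -0.5 0 10; 2.4 0 -0.75 0 10; 3.2 0.05 -0.9 0 10; 4 0.1 -1 0 10; 4.3 0.1 -1.06 0 10; 4.3 0.1 -1.06 0 10; 4.3 0.1 -1.06 0 10"}}

```text
time_s: 13.1
eef_pos: [493.0, -276.9, 217.8]
ee_rot: [0.0, 0.458, 0.889, -0.0]
force: [-0.7, -0.3, 10.3]
grip_width: 0.393
```

```bash
cat >> h.py <<'E'
def knob():
    from scipy.optimize import least_squares
    shift(143.6,-202,218.5)
    for n in('top','side'):
        I,d=cams.capture(n);w=world(n,d);l=np.stack([(w[...,:2]-O)@ux,(w[...,:2]-O)@uy],-1);I=I.astype(int)
        m=(I[...,0]>60)&(I[...,0]>2.2*I[...,1])&(l[...,0]>20)&(l[...,1]<-100)&(w[...,2]>195);P=w[m];
        if len(P)<8: print(n,'few',len(P));continue
        C=-cam(n)[2].T@cam(n)[3];a=np.median(P,0)
        s=least_squares(lambda c:np.linalg.norm(P-c,axis=1)-18,a+15*(a-C)/np.linalg.norm(a-C),loss='soft_l1').x
        print(n,len(P),'knob',((s[:2]-O)@ux).round(1),((s[:2]-O)@uy).round(1),s[2].round(1))
E
python3 -c "
from h import *
knob()"
```

```text
press now 144.4 -159.5 217.8 yaw_y 35.49 F [-0.7 -0.3 10.3] w 0.393
shift cm [ 0.08 -4.25 -0.07] twist -0.01
top few 0
side few 4
```

Call:
{"fn": "step_arm", "kwargs": {"plan": "0.05 -0.8 0 0 10; 0.05 -1.6 0 0 10; 0.05 -2.4 0 0 10; 0.05 -3.2 0 0 10; 0.05 -4 0 0 10; 0.05 -4.3 0 0 10; 0.05 -4.3 0 0 10"}}

```text
time_s: 13.9
eef_pos: [457.9, -301.6, 217.7]
ee_rot: [0.001, 0.458, 0.889, 0.0]
force: [2.7, 0.2, 8.2]
grip_width: 0.396
```

```bash
python3 -c "
from h import *
knob()
im,d=save('side','s8');cv2.imwrite('pics/s8c.png',cv2.resize(im[190:310,260:400,::-1],None,fx=5,fy=5,interpolation=cv2.INTER_CUBIC))"
```

```text
press now 144.1 -202.4 217.7 yaw_y 35.45 F [2.7 0.2 8.2] w 0.396
shift cm [ 0.05  0.04 -0.08] twist -0.05
top few 0
side few 6
```

View pics/s8c.png

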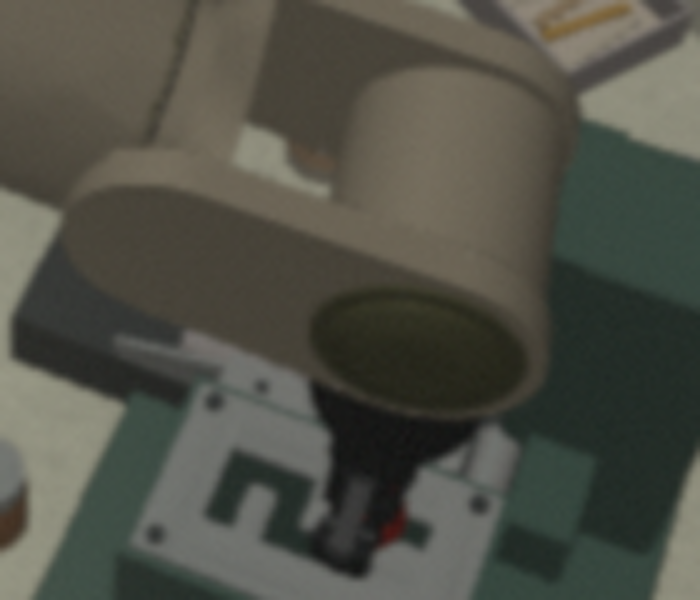

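The red knob shows between the fingers (395,525), with the shaft in the right lane at the first notch. I'll dwell, then go on to the next leg.

Call:
{"fn": "step_arm", "kwargs": {"plan": "0 0 0 0 10; 0 0 0 0 10; 0 0 0 0 10; 0 0 0 0 10; 0 0 0 0 10; 0 0 0 0 10; 0 0 0 0 10"}}

```text
time_s: 14.75
eef_pos: [458.0, -301.5, 217.7]
ee_rot: [0.001, 0.458, 0.889, 0.0]
force: [1.3, -0.6, 8.7]
grip_width: 0.392
```

Call:
{"fn": "step_arm", "kwargs": {"plan": "0.8 0 -0.1 0 10; 1.6 0 -0.2 0 10; 2.4 0 -0.2 0 10; 3.2 0 -0.2 0 10; 4 0 -0.1 0 10; 4.7 0 0 0 10; 4.7 0 0 0 10; 4.7 0 0 0 10"}}

```text
time_s: 15.55
eef_pos: [429.6, -262.3, 216.9]
ee_rot: [-0.001, 0.458, 0.889, 0.0]
force: [-1.9, 1.0, 7.7]
grip_width: 0.398
```

```bash
python3 -c "
from h import *
shift(97,-158.5,218)"
```

```text
press now 95.7 -202.6 216.9 yaw_y 35.5 F [-1.9  1.   7.7] w 0.398
shift cm [-0.13  4.41 -0.11] twist 0.0
```

Call:
{"fn": "step_arm", "kwargs": {"plan": "-0.05 0.8 -0.1 0 10; -0.05 1.6 -0.2 0 10; -0.05 2.4 -0.2 0 10; -0.05 3.2 -0.1 0 10; -0.05 4 0 0 10; -0.05 4.4 0 0 10; -0.05 4.4 0 0 10; -0.05 4.4 0 0 10"}}

```text
time_s: 16.35
eef_pos: [465.4, -238.1, 216.5]
ee_rot: [-0.002, 0.458, 0.889, -0.001]
force: [-4.2, -4.4, 5.3]
grip_width: 0.393
```

Call:
{"fn": "step_arm", "kwargs": {"plan": "0 0 0 0 10; 0 0 0 0 10; 0 0 0 0 10; 0 0 0 0 10; 0 0 0 0 10; 0 0 0 0 10"}}

```text
time_s: 16.95
eef_pos: [465.4, -238.2, 216.6]
ee_rot: [-0.002, 0.458, 0.889, -0.001]
force: [-4.5, -3.1, 5.6]
grip_width: 0.397
```

```bash
python3 -c "
from h import *
knob();shift(53.2,-159.5,208)
im,d=save('side','s9');cv2.imwrite('pics/s9c.png',cv2.resize(im[190:310,240:380,::-1],None,fx=5,fy=5,interpolation=cv2.INTER_CUBIC))"
```

```text
press now 96.9 -159.5 216.6 yaw_y 35.48 F [-4.5 -3.1  5.6] w 0.397
shift cm [-4.67 -4.25 -0.19] twist -0.02
top few 0
side 19 knob 95.6 -162.5 247.8
press now 96.9 -159.5 216.5 yaw_y 35.48 F [-3.6 -3.   6.1] w 0.393
shift cm [4.36 0.   0.86] twist -0.02
```

View pics/s9c.png

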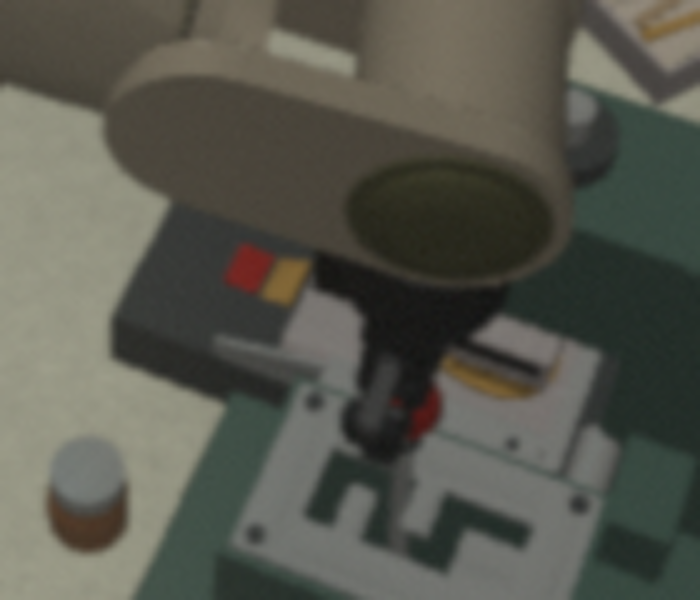

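```bash
python3 -c "
from h import *
i,f,Rm,t=cam('side');K=np.array([[f,0,i['cx']],[0,f,i['cy']],[0,0,1]])
def pr(p):
    p=np.array(p,float);w=np.r_[O+p[0]*ux+p[1]*uy,p[2]];q=cv2.projectPoints(w[None],Rm,t,K,None)[0].ravel();return ((q-[240,190])*5).round(0)
for n,p in dict(knob2=(96.4,-158,237),knobR=(96.4,-202,237),n2=(105,-166,169),R2=(105,-194,169),n1=(135,-194,169),park=(165,-166,169),n3=(75,-194,169),L3=(75,-166,169),cor1=(36,-126,171),cor2=(204,-234,171)).items(): print(n,pr(p))
"
```

```text
knob2 [394. 400.]
knobR [363. 475.]
n2 [392. 488.]
R2 [373. 535.]
n1 [431. 558.]
park [507. 533.]
n3 [316. 512.]
L3 [336. 466.]
cor1 [292. 373.]
cor2 [544. 684.]
```

```bash
python3 -c "
from h import *
im,d=cams.capture('side')
a=[cams.capture('side')[0].astype(float) for _ in range(4)]
c=np.clip(np.mean(a,0)*1.7,0,255).astype(np.uint8)[255:310,290:360,::-1];cv2.imwrite('pics/s10.png',cv2.resize(c,None,fx=11,fy=10.9,interpolation=cv2.INTER_CUBIC))"
```

```text
(no output)
```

View pics/s10.png

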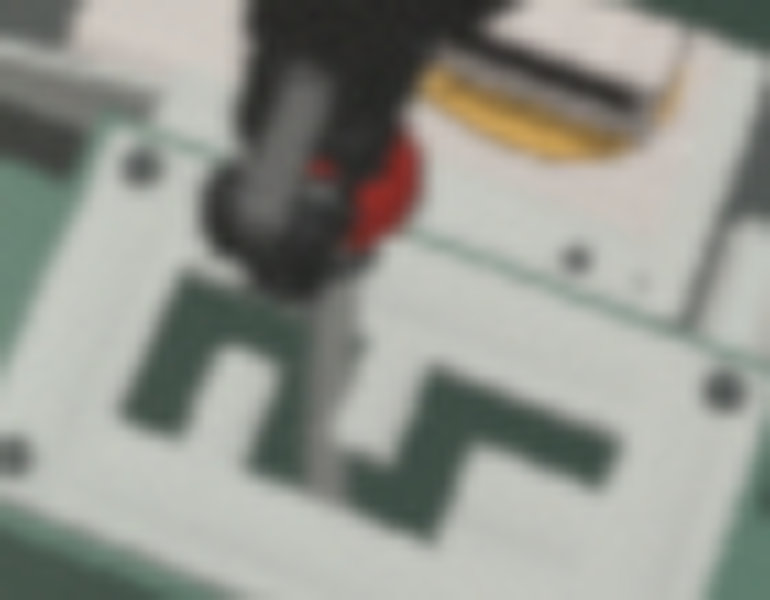

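The shaft (330,400) stands in the second-notch column against the tooth, about 3 mm behind nominal in x. That is within the window and it has dwelt there. Next leg gets a little extra pull.

Call:
{"fn": "step_arm", "kwargs": {"plan": "0.8 -0.1 0 0 10; 1.6 -0.2 0.15 0 10; 2.4 -0.2 0.35 0 10; 3.2 -0.2 0.55 0 10; 4 -0.2 0.8 0 10; 4.6 -0.2 1 0 10; 4.8 -0.2 1 0 10; 4.8 -0.2 1 0 10", "grip_force": 70}}

```text
time_s: 18.15
eef_pos: [436.8, -199.6, 205.9]
ee_rot: [-0.0, 0.458, 0.889, 0.0]
force: [4.7, -5.2, -7.0]
grip_width: 0.388
```

```bash
python3 -c "
from h import *
knob();shift(53.2,-201,208)
a=[cams.capture('side')[0].astype(float) for _ in range(4)]
c=np.clip(np.mean(a,0)*1.7,0,255).astype(np.uint8)[255:310,290:360,::-1];cv2.imwrite('pics/s11.png',cv2.resize(c,None,fx=11,fy=10.9,interpolation=cv2.INTER_CUBIC))"
```

```text
press now 48.9 -160.4 205.9 yaw_y 35.51 F [ 4.7 -5.2 -7. ] w 0.388
shift cm [-9.47 -4.16 -1.26] twist 0.01
top few 0
side 41 knob 67.5 -172.6 253.9
press now 48.9 -160.4 205.9 yaw_y 35.5 F [ 4.7 -3.  -6. ] w 0.388
shift cm [-0.43 -4.06 -0.21] twist -0.0
```

View pics/s11.png

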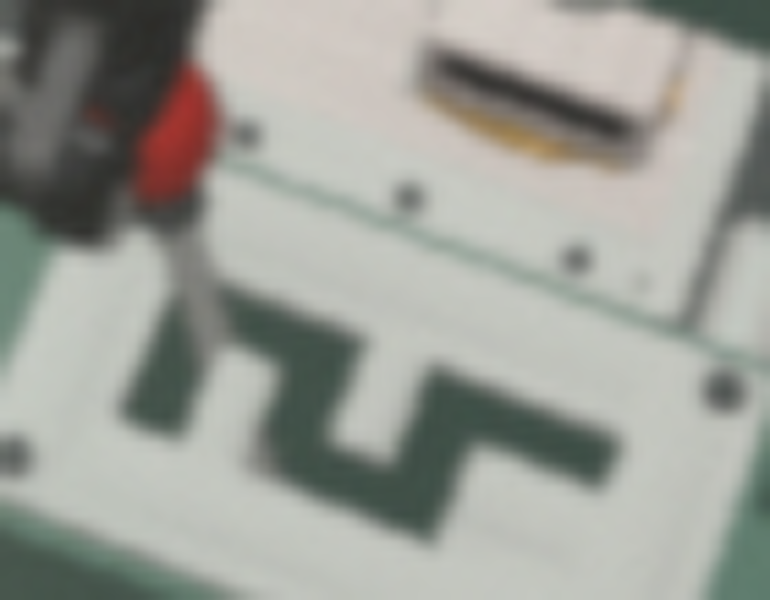

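The shaft (200,330) is at the second corner, but the knob lags the pads by about 7 mm. I'll regrip it centred before the last side step.

Call:
{"fn": "step_arm", "kwargs": {"plan": "0 0 0 0 60; 0 0 0 0 60; 0 0 0 0 60; -0.4 0 0 0 60; -0.7 0 -0.1 0 60; -0.7 0 -0.1 0 60; -0.7 0 -0.1 0 10; -0.7 0 -0.1 0 10; -0.7 0 -0.1 0 10; -0.7 0 -0.1 0 10"}}

```text
time_s: 19.45
eef_pos: [441.3, -205.9, 208.2]
ee_rot: [0.0, 0.458, 0.889, 0.0]
force: [0.7, 2.4, 4.9]
grip_width: 0.385
```

Call:
{"fn": "step_arm", "kwargs": {"plan": "0.15 0 0 0 10; 0.3 0 0.1 0 10; 0.4 0 0.1 0 10; 0.4 0 0.1 0 10"}}

```text
time_s: 19.85
eef_pos: [439.1, -203.1, 207.0]
ee_rot: [0.001, 0.458, 0.889, -0.0]
force: [4.2, -3.6, 0.8]
grip_width: 0.389
```

```bash
python3 -c "
from h import *
knob();shift(53.2,-201,208)
a=[cams.capture('side')[0].astype(float) for _ in range(4)]
c=np.clip(np.mean(a,0)*1.7,0,255).astype(np.uint8)[255:310,290:360,::-1];cv2.imwrite('pics/s12.png',cv2.resize(c,None,fx=11,fy=10.9,interpolation=cv2.INTER_CUBIC))"
```

```text
press now 53.0 -160.5 207.0 yaw_y 35.47 F [ 4.2 -3.6  0.8] w 0.389
shift cm [-9.06 -4.14 -1.14] twist -0.03
top few 0
side few 6
press now 53.0 -160.5 206.9 yaw_y 35.47 F [ 3.5 -5.1  1.1] w 0.384
shift cm [-0.02 -4.05 -0.11] twist -0.03
```

View pics/s12.png

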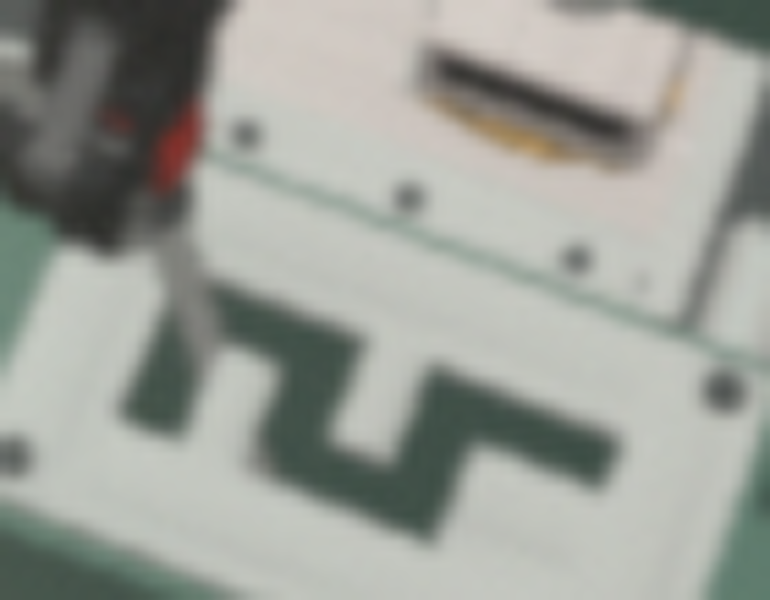

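Knob now centred in the pads, with the shaft (188,310) on the last column. Side step to the last notch.

Call:
{"fn": "step_arm", "kwargs": {"plan": "0.05 -0.8 -0.05 0 10; 0.05 -1.6 -0.1 0 10; 0.05 -2.4 -0.1 0 10; 0.05 -3.2 -0.05 0 10; 0.05 -4 0 0 10; 0.05 -4.3 0 0 10; 0.05 -4.3 0 0 10"}}

```text
time_s: 20.85
eef_pos: [405.0, -227.0, 207.4]
ee_rot: [0.002, 0.458, 0.889, 0.002]
force: [10.1, 0.7, 2.3]
grip_width: 0.387
```

```bash
python3 -c "
from h import *
shift(53.2,-201,208)"
```

```text
press now 52.7 -202.2 207.4 yaw_y 35.42 F [10.1  0.7  2.3] w 0.387
shift cm [-0.05  0.12 -0.06] twist -0.08
```

Call:
{"fn": "step_arm", "kwargs": {"plan": "0.1 0.1 0 0 10; 0.1 0.1 0 0 10; 0.1 0.1 0 0 65; 0.1 0.1 0 0 65; 0.1 0.1 0 0 65; 0.1 0.1 -2 0 65; 0.1 0.1 -5 0 65; 0.1 0.1 -9 0 65; 0.1 0.1 -12 0 65; 3 -3 -12 0 65"}}

```text
time_s: 21.85
eef_pos: [363.6, -221.5, 330.0]
ee_rot: [0.003, 0.457, 0.889, -0.001]
force: [-0.8, -0.2, -0.1]
grip_width: 0.65
```

Call:
{"fn": "step_arm", "kwargs": {"plan": "4 0 0 0 65; 8 0 -2 0 65; 12 0 -4 0 65; 16 0 -4 0 65; 18 0 -4 0 65; 18 0 -4 0 65; 18 0 -4 0 65"}}

```text
time_s: 22.55
eef_pos: [257.3, -73.8, 366.8]
ee_rot: [0.0, 0.458, 0.889, -0.0]
force: [0.3, -0.3, -0.2]
grip_width: 0.644
```

```bash
python3 -c "
from h import *
knob()
a=[cams.capture('side')[0].astype(float) for _ in range(4)]
c=np.clip(np.mean(a,0)*1.6,0,255).astype(np.uint8)[200:310,260:390,::-1];cv2.imwrite('pics/s13.png',cv2.resize(c,None,fx=6,fy=5.4,interpolation=cv2.INTER_CUBIC))
z0=np.load('pics/top0.npz')['im'];im,d=save('top','t13')
z=np.load('pics/side0.npz');b=np.mean(a,0);
p,dd=save('side','s13f')
print('targets: knob nominal 53.2,-200.8,226.7')"
```

```text
press now -157.8 -233.5 366.8 yaw_y 35.48 F [ 0.3 -0.3 -0.2] w 0.644
shift cm [-30.13   3.16  14.84] twist -0.02
top 95 knob 50.8 -201.6 225.1
side 128 knob 51.5 -199.7 226.0
targets: knob nominal 53.2,-200.8,226.7
```

View pics/s13.png

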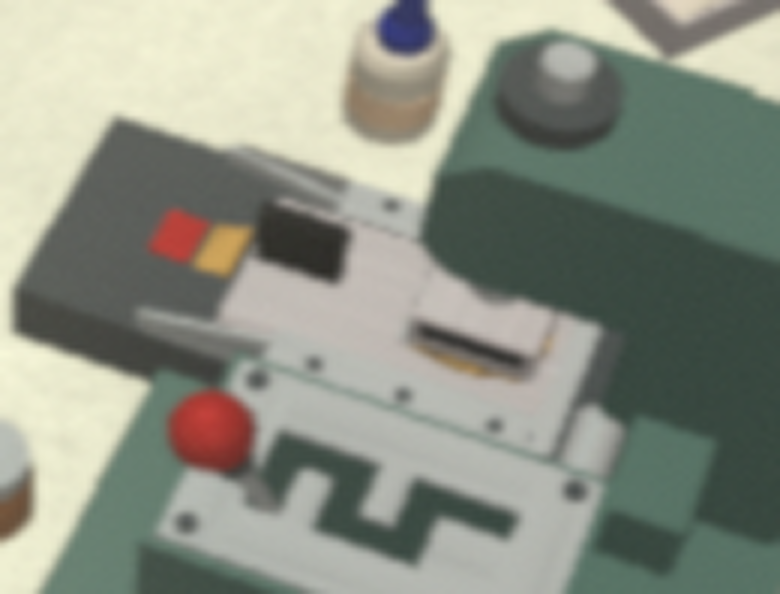

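```bash
python3 -c "
from h import *
print(workorder.finish_job(), readout.sense()['time_s'])"
```

```text
the job is handed in; nothing more can be done
the job is handed in; nothing more can be done
```

The gold plate is in the press and the lever is in the last notch. I handed the job in about 23 s into the 69 s limit; no verdict was reported.

- **Plate:** I slid it in until the end stop pushed back at about 13 N. The picture after release shows it home, with the whole brass wedge visible behind its trailing edge. I judged the catch to be up from that picture, as I had no reading of the joint.
- **Lever:** I took it through the gate step by step, resting over 0.5 s in each of the first two notches. At the second notch the shaft stood about 3 mm short of the middle, which I estimate as a pull of about 0.46, inside the window. Before the last side step the knob had slipped about 7 mm in the pads, so I gripped it again, centred.
- **Last checks:** The two cameras put the knob at (50.8, -201.6, 225.1) and (51.5, -199.7, 226.0) mm in the press frame. The last notch is nominally at (53.2, -200.8, 226.7), so it is within about 2.5 mm. The picture shows the pad down on the sock, but I could not measure its force.
- **Robot and bystanders:** The gripper was open and clear of everything when I handed in. Nothing showed the arm touching a bystander, though I did not measure their final positions.

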